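# Set the pickup leg for tuning the kajar

### The arm

A 7-joint arm with a two-finger parallel gripper is mounted at the origin on the work surface. World frame = base frame: x ahead of the robot, y to its left, z up, the work surface at z = 0. Lengths are in m, angles in rad, forces in N, time in s.
With the tool pointing down it reaches from about 0.425 to 0.925 m from the base axis. Payload 6.8 kg.
Tool frame: the origin (TCP) lies at the very end of the fingers, on their centre line; the grasp point (between the pads) lies 19 mm behind it; y points along the fingers, z is the direction in which the jaws open and shut, and the axes are right-handed (so a half turn about y gives the same grasp; the last joint's range is limited). The gripper opens to 85 mm and grips with 20 to 120 N. Pads are 22 mm wide; open, the fingers measure 114 mm over their backs; the gripper's body (76 mm by 85 mm) begins 54 mm behind the grasp point. The pads swing forward as they close: fully open they stand 13 mm farther back than shut.
Start: joints at [1.199, 0.477, 0.022, 1.555, -0.011, 1.109, -0.083], TCP at [0.176, -0.652, 0.231] pointing down, gripper open.
Joint ranges: [-2.96, 2.96], [-0.34, 2.1], [-1.41, 1.46], [0.24, 2.44], [-1.37, 4.51], [0.17, 1.92], [-2.96, 2.96]. Speed limits (rad/s): [2.39, 2.39, 3.14, 3.14, 3.14, 3.14, 3.14].

### API

Orientations are given as a unit quaternion [w, x, y, z].
In Python, from station import * gives the robot as it stands.
- The arm moves only by the shell command python3 -m jog 'ROWS' [OPENING] [FORCE]. ROWS is JSON, a list of rows, each a list of 2 entries, a list of its own where there are three numbers: the shift along the tool's x, y, z in mm, then the turn about the tool's y in rad. A call has 1 to 20 rows; each row is the pose to reach, as a shift and turn from the pose commanded when the call began, along the tool's axes at that moment; what a row does not reach only later rows make up. A row lasts 1/12 s, in which the tool goes at most 41.7 mm and 7.16 degrees, less where a joint would pass 70% of its speed; a pose out of reach is approached as far as the arm can. A call with a gripper value outside its range is refused whole. OPENING is the finger opening in mm, from 0 to 85.4, set as the call begins (- or left out, the last holds). The fingers move at their own pace and stop on an object; FORCE is the grip in N (left out, the last holds). Time passes only in rows, so rows that repeat a pose let the fingers close. It gives the time, the measured TCP pose, the force and the opening at its end, in the units of the state.
- get_obs(): the state, without advancing time (a new reading comes with each control period).
- read_camera(name): name is "scene" or "top" or "wrist"; returns a dict with "img" (400x640x3 uint8, red, green, blue), "depth" (400x640 float32, m along the optical axis (not along the pixel's ray), 0 where there is no reading), "fx", "fy", "cx", "cy" (pixels), "rvec" (rotation vector, rad) and "tvec" (3), from world to camera coordinates, as OpenCV has them. Camera axes: x right, y down, z forward; pixel columns grow to the right and rows downward; lengths in m; the calibration is good to about 2 mm. The wrist camera is an equidistant fisheye: a pixel r from the principal point sees the ray r / f radians off the axis. A picture is of the moment at which its call begins.
- hand_in(): hands the job in, once; it reports no verdict.
The state is a dict: "t": time; "q": joint angles; "joint_vel": joint speeds; "joint_torque": joint torques, N m; "eef_pos": TCP position; "tool_rot": TCP orientation; "contact_force": force on the tool from outside, world axes, zero at the start; "torque": the same for the moment, N m; "gripper_width": opening from 0.0 (shut) to 1.0 (fully open).
Only numpy, scipy, OpenCV 4.12 (cv2) and the standard library are available. Lean on these libraries where they do the work, as an engineer would, in place of code of your own. Each camera call takes 0.05 s, during which the arm holds its last target.

### The job

Slide the small bronze gong over the table, without lifting it, from its waiting circle into the chalk circle in front of the pickup stand. Then push the stand's sprung sliding leg forward by its steel push plate until the ridge on the leg lines up with the brass pointer and, holding it at that mark, slide the brass cam lever on the plate sideways until it is fully closed against its stop. Finish while holding: keep your fingers pressing the leg at its mark so I can tighten the cam, and leave the pointer and the other things where they are.

Things in the scene. Friction and masses are not known exactly. Their poses are not given: they have to be found in the camera images.
- gong: Small bronze kajar gong, loose, 0.55 to 1.1 kg. Origin: centre of its underside. Sides 132 mm across at the table, 150 mm at 46 mm height; flat face at 59 mm; central round boss 44 to 46 mm across from 59 to 84 mm height, domed to 92 mm. Starts on the waiting circle. Slide it by its boss or side; never raised over 8 mm or tipped.
- gong_mark (a point): Centre of the chalk circle (166 mm across the line's middle) on the table in front of the pickup stand, where the gong must stand, centred within about 12 mm. It lies at (0, -235 mm, 0) in fixture's frame.
- wait_mark: Centre, on the table, of the other chalk circle (same size) where the gong stands at the start, 165 to 195 mm farther along the stand's -y from gong_mark.
- fixture: Pickup stand's fixed part: wood base board (x -50 to 50, y -60 to 95, 12 mm thick), two steel guide blocks 75 mm high (centres y -42.5 and 77.5) that the leg runs through, a rail at x 38 with the pointer. Origin on the table under the leg; +y points back to the push plate, -y to the gong circle, +x the way the lever closes. Leg, lever and pointer share these axes.
- leg: Sliding leg: aluminium bar 20 x 16 mm, axis 50 mm up, black pickup head 32 mm across at its -y end, upright steel push plate at its +y end (x -77.5 to 52.5, y 160 to 170, z 20 to 90 mm). Frame = fixture's when fully back (start); moves along -y, travel 65 mm. A spring drives it back with 3 to 6 N: let go, it slips back. The closed lever does not lock it.
- push_face (a point): Point on the push plate's rear (+y) face, at (-40, 170, 55) mm in the leg's frame, amid the bare part for pressing fingers (x from -77.5 mm to the lever's tab at -6 mm). Press along -y. The space behind (+y) is free.
- leg_ridge (a point): Top middle of the ridge, a dark steel bar 26 mm (x) by 4 mm (y) 9 mm proud of the leg's top between the guide blocks: the leg's mark, at (0, 55, 67) mm in the leg's frame. The leg is at its mark when ridge and pointer have the same y in the stand's frame (within about 5 mm).
- pointer_tip (a point): Tip of the brass pointer, a 4 mm wide blade that points along -x at the leg from a small rider on the stand's rail. It is set at a different place each time, 28 to 55 mm ahead (-y) of where the ridge is at the start, and must stay where it is.
- lever (a joint): Cam lever's position on the push plate, in m: 0 fully open, 0.030 fully closed (home against the stop); it starts between 0 and 0.005. It slides along +x across the plate's rear face against about 2.5 N of friction, stays where it is left, and travels with the leg.
- lever_tab (a point): Middle of the -x side of the lever's brass tab; push it along +x. Tab 12 mm thick (x), standing 35 mm out (+y) from the plate's rear face, z 35 to 89 mm, with a brass strip over the plate's top up to 98 mm. At lever 0 the point is at (-6, 190, 62) mm in the leg's frame. Stop lug at x 37 to 47 mm, 22 mm out from the plate.
- punch: Loose bystander, leave it where it is: steel centre punch lying down, 110 mm long, 12 mm thick. Origin below its middle.
- weight: Loose bystander, leave it where it is: verdigris-streaked brass weight, 48 mm across, 57 mm high with a knob on top. Origin at the centre of its underside.
- stone: Loose bystander, leave it where it is: smooth grey river stone, 66 mm across, 33 mm high. Origin at the centre of its underside.
- wedge: Loose bystander, leave it where it is: hardwood wedge, 77 x 30 mm, about 24 mm at its high end. Origin at the centre of its underside.
- coconut_bowl: Loose bystander, leave it where it is: coconut-shell bowl, 90 mm across, 45 mm high. Origin at the centre of its underside.
Mind the look-alikes: they are no part of the job. What is shaped like the gong but orange or pink is not meant.

How it is judged:
On the way, in this order (a step that is already met when the one before it is completed fails the run):
1. the gong stands at rest in the circle in front of the stand, lever still open (horizontal distance between gong and gong_mark below 0.012 m and linear speed of gong below 0.02 m/s and value of joint lever below 0.01 m), for 0.2 s.
2. the hand holds the leg at its mark, lever still open (y of leg_ridge in the frame of pointer_tip between -0.006 and 0.006 m and contact force between any of the fingers, the arm and leg above 1 N and value of joint lever below 0.01 m), for 0.1 s.
3. the lever is closed while the hand holds the leg at its mark (y of leg_ridge in the frame of pointer_tip between -0.006 and 0.006 m and contact force between any of the fingers, the arm and leg above 1 N and value of joint lever above 0.026 m), for 0.1 s.
At the end, for the whole second after the job is handed in: In the last second all is at rest: gong upright on the table within 13 mm of the circle's centre, the leg's ridge within 6 mm of the pointer along the leg, lever at 26 mm or more of its 30 mm, the hand still pressing the leg (or its lever) with over 1 N (all of step 3 and horizontal distance between gong and gong_mark below 0.013 m and angle between gong's own z axis and vertical below 0.05 rad and height (world z) of gong below 0.004 m and linear speed of gong below 0.02 m/s and linear speed of leg below 0.01 m/s and velocity of joint lever between -0.01 and 0.01 m/s); the arm keeps its last pose, push and grip.
It fails at once if the gong is lifted or tipped (height (world z) of gong above 0.008 m or angle between gong's own z axis and vertical above 0.12 rad).
It fails at once if the lever is slid (beyond 12 mm) while the leg is more than 10 mm off its mark (value of joint lever above 0.012 m and (y of leg_ridge in the frame of pointer_tip above 0.01 m or y of leg_ridge in the frame of pointer_tip below -0.01 m)).
It fails at once if the pointer is shifted (distance of pointer_tip from where it was at the start of the episode above 0.004 m).
It fails at once if a bystander is disturbed (distance of any of punch, weight, stone, wedge, coconut_bowl from where it was at the start of the episode above 0.02 m).
It also fails if it takes over 59 s, if anything falls off the work surface, if the arm or the gripper's body presses on something with over 40 N, if the wrist force passes 120 N, or if a joint passes its speed limit or range.

## Working session

There is one attempt and no reset: what is moved stays moved. The work goes in short steps, Python scripts to look and compute and a shell command to move; the robot and the scene stay as the last step left them, time stands still between calls to the robot, and variables do not carry over. Pictures are saved under pics/ and viewed, and the job is handed in when it is done.

```bash
ls; mkdir -p pics; python3 - <<'E'
from station import *
import cv2
print(get_obs())
for n in ["scene","top","wrist"]:
    c=read_camera(n); cv2.imwrite(f"pics/{n}0.png",c["img"][:,:,::-1]); print(n,c["fx"],c["fy"],c["cx"],c["cy"],c["rvec"],c["tvec"])
E
```

```text
pics
{'t': 0.0, 'q': array([ 1.19887714,  0.47783379,  0.02237913,  1.55648011, -0.01148608,
        1.10929043, -0.0830834 ]), 'joint_vel': array([-0.00044197,  0.00029055,  0.00037917, -0.00126914,  0.00034541,
       -0.00022573,  0.00100855]), 'joint_torque': array([ 8.49820208e-04, -5.96447325e+01,  1.60890877e+00, -2.81196606e+01,
        1.25965310e-02,  9.35904711e-03,  2.51149100e-05]), 'eef_pos': array([ 0.17581804, -0.65107286,  0.2302918 ]), 'tool_rot': array([ 0.09285959, -0.09315454,  0.70161229, -0.70031387]), 'contact_force': array([0.23528067, 0.11785043, 0.48599651]), 'torque': array([-0.02302719,  0.00946976,  0.03077976]), 'gripper_width': 0.9998377250745879}
scene 378.4450090920174 378.4450090920174 324.23193945320764 199.02087732055315 [ 1.6457556   2.01712005 -0.75170167] [ 0.21849232 -0.32887391  1.32614668]
top 471.7772483343751 471.7772483343751 317.2631638553685 200.3655639668211 [ 2.19317203 -2.15116075  0.13719509] [-0.12096744  0.55500518  1.23727278]
wrist 309.70691628693146 309.70691628693146 323.70687005546625 198.19962917877416 [-2.32147199  1.77609262  0.23908897] [-0.67375112 -0.03421059  0.37904917]
```

View pics/scene0.png

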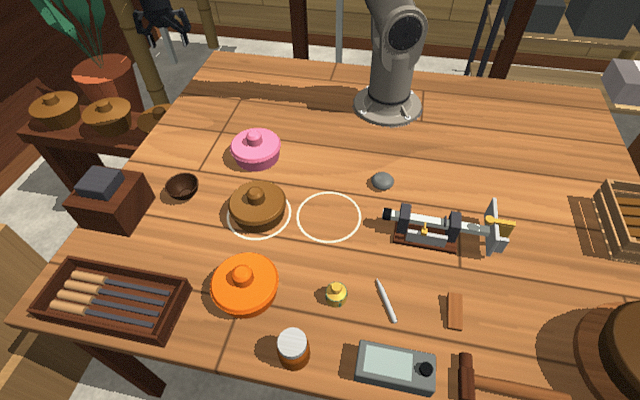

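View pics/top0.png

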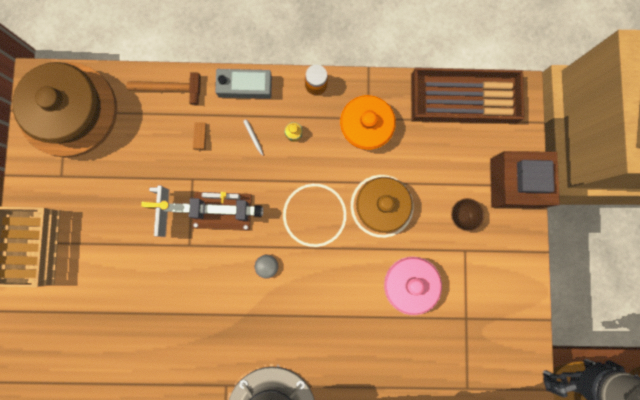

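View pics/wrist0.png

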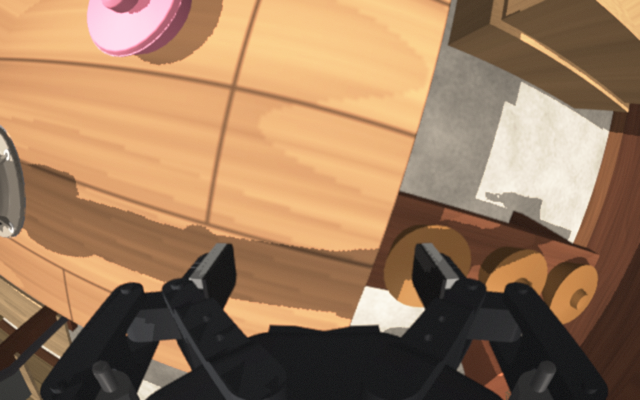

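Candidates for the gong: bronze on a waiting circle (top 386,205; scene 257,200), orange (top 368,122), pink (top 413,285), the big one on a stand (top 55,100) and the gongs on the side bench (scene 55,105). By the description I choose the bronze one on the chalk circle. Next come a close crop and measurements.

```bash
cat > h.py <<'E'
from station import *
import numpy as np, cv2
def RT(c): return cv2.Rodrigues(np.array(c["rvec"]))[0], np.array(c["tvec"])
def cloud(c):
    R,t=RT(c); d=c["depth"]; v,u=np.mgrid[:d.shape[0],:d.shape[1]]
    P=np.stack([(u-c["cx"])/c["fx"]*d,(v-c["cy"])/c["fy"]*d,d],-1)
    return (P-t)@R
def ray(c,u,v,z):
    R,t=RT(c); r=R.T@np.array([(u-c["cx"])/c["fx"],(v-c["cy"])/c["fy"],1]); o=-R.T@t
    return o+r*(z-o[2])/r[2]
def proj(c,p):
    R,t=RT(c); q=R@np.array(p)+t
    return c["cx"]+c["fx"]*q[0]/q[2], c["cy"]+c["fy"]*q[1]/q[2]
def circfit(P):
    A=np.c_[2*P,np.ones(len(P))]; s=np.linalg.lstsq(A,(P**2).sum(1),rcond=None)[0]
    return s[:2],np.sqrt(s[2]+s[:2]@s[:2])
E
python3 - <<'E'
from h import *
c=read_camera("top"); s=read_camera("scene")
for n,k in (("t",c),("s",s)):
    np.savez(f"{n}.npz",**k)
W=cloud(c)
print("table z",np.median(W[230:330,300:350,2]), "Base?",W[390,275])
im=c["img"]
cv2.imwrite("pics/topfix.png",cv2.resize(im[170:245,130:290,::-1],None,fx=5,fy=5,interpolation=cv2.INTER_CUBIC))
cv2.imwrite("pics/topgong.png",cv2.resize(im[165:255,270:430,::-1],None,fx=5,fy=5,interpolation=cv2.INTER_CUBIC))
im=s["img"]
cv2.imwrite("pics/scfix.png",cv2.resize(im[185:265,370:530,::-1],None,fx=5,fy=5,interpolation=cv2.INTER_CUBIC))
# chalk
g=im=c["img"].astype(int); m=(g.min(2)>185)
m[:, :275]=0; m[:,420:]=0; m[:175]=0; m[255:]=0
ys,xs=np.nonzero(m); P=np.array([ray(c,x,y,0)[:2] for x,y in zip(xs,ys)])
L=xs<349
for nm,q in (("goal",P[L]),("wait",P[~L])):
    for _ in range(5):
        ce,r=circfit(q); d=np.abs(np.hypot(*(q-ce).T)-r); q=q[d<max(0.005,np.median(d)*3)]
    print(nm,ce,r,len(q))
# gong boss
for lo,hi in ((0.066,0.1),(0.052,0.063)):
    b=(W[...,2]>lo)&(W[...,2]<hi); b[:,:345]=0;b[:,425:]=0;b[:170]=0;b[245:]=0
    p=W[b]; 
    (cx,cy),r=cv2.minEnclosingCircle(p[:,:2].astype(np.float32)); print("gong",lo,cx,cy,r,p[:,2].max(),len(p),np.median(p[:,2]))
E
```

```text
table z 0.000571707731926908 Base? [ 0.06986003 -0.01178591  0.05064205]
goal [ 0.52137712 -0.10331235] 0.08322646399009175 290
wait [ 0.55028726 -0.2889002 ] 0.08342847953461324 138
gong 0.066 0.53273606300354 -0.2933076024055481 0.039023663848638535 0.09876500875720406 249 0.08875296445510981
gong 0.052 0.549557626247406 -0.28740355372428894 0.07339123636484146 0.06297932987863177 1954 0.0576694195663581
```

View pics/topfix.png

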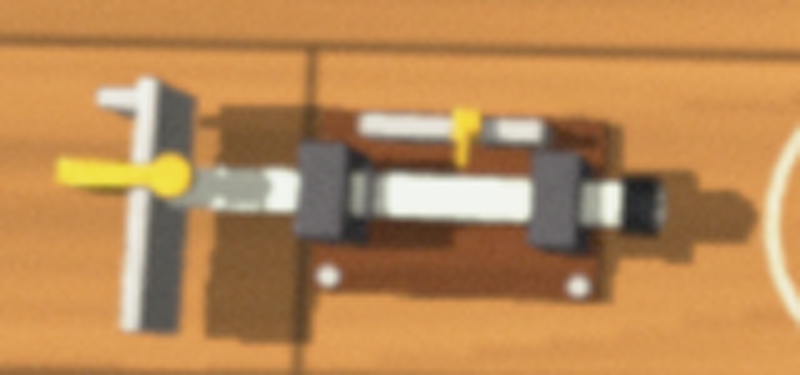

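View pics/topgong.png

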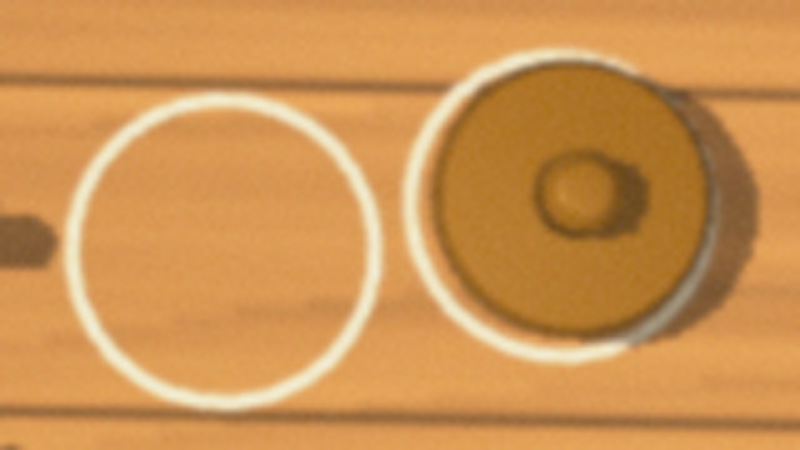

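View pics/scfix.png

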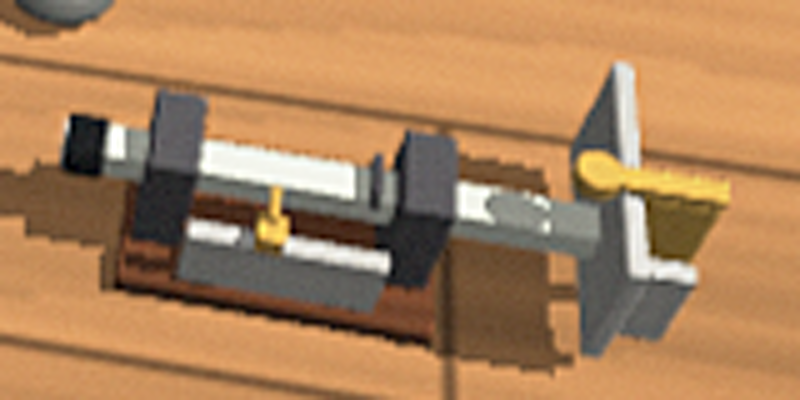

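```bash
python3 - <<'E'
from h import *
from scipy.ndimage import label
c=dict(np.load("t.npz")); s=dict(np.load("s.npz"))
for nm,k,b in (("top",c,(150,170,290,245)),("scene",s,(370,185,530,265))):
    W=cloud(k); m=np.zeros(W.shape[:2],bool); x0,y0,x1,y1=b; m[y0:y1,x0:x1]=1
    m2=m&(abs(W[...,2]-0.075)<0.005); lab,n=label(m2)
    for i in range(1,n+1):
        p=W[lab==i]
        if len(p)>15: print(nm,"blk",p.mean(0).round(4),len(p),p.min(0).round(3),p.max(0).round(3))
    m2=m&(W[...,2]>0.083); p=W[m2]; print(nm,"high",len(p),p.min(0).round(3),p.max(0).round(3))
# colour-based leg bar pixels in top at z .058
x=ray(c,130+462/5,170+165/5,0.062);print("ptr top-view",x)
def tri(pt,ps):
    M=[];
    for k,(u,v) in ((c,pt),(s,ps)):
        R,t=RT(k); K=np.array([[k["fx"],0,k["cx"]],[0,k["fy"],k["cy"]],[0,0,1]]); M.append(K@np.c_[R,t])
    X=cv2.triangulatePoints(M[0],M[1],np.array(pt,float),np.array(ps,float))[:,0]; return X[:3]/X[3]
T=lambda u,v:(130+(u+.5)/5-.5,170+(v+.5)/5-.5); S=lambda u,v:(370+(u+.5)/5-.5,185+(v+.5)/5-.5)
print("ptr tip",tri(T(461,166),S(276,190)))
print("ridge top mid",tri(T(372,188),S(377,175)))
print("plate corner -x",tri(T(130,330),S(624,65)))
print("plate corner +x",tri(T(150,80),S(636,275)))
E
```

```text
top blk [0.5274 0.208  0.0753] 187 [0.503 0.195 0.071] [0.552 0.221 0.079]
top blk [0.5245 0.0884 0.0753] 182 [0.5   0.076 0.07 ] [0.55  0.101 0.08 ]
top blk [0.5009 0.2918 0.0746] 24 [0.481 0.29  0.07 ] [0.522 0.293 0.079]
top high 399 [ 0.418 -0.091  0.083] [0.58  0.321 1.293]
scene blk [0.4769 0.2935 0.0757] 21 [0.457 0.293 0.07 ] [0.504 0.294 0.08 ]
scene blk [0.5283 0.0897 0.0744] 171 [0.501 0.077 0.07 ] [0.552 0.103 0.078]
scene blk [0.5314 0.2098 0.0744] 188 [0.504 0.197 0.07 ] [0.555 0.222 0.078]
scene blk [0.5686 0.2994 0.0751] 67 [0.53  0.291 0.07 ] [0.585 0.322 0.079]
scene blk [0.5383 0.3211 0.0752] 38 [0.536 0.306 0.071] [0.541 0.336 0.08 ]
scene high 504 [0.454 0.021 0.083] [1.13  0.337 0.799]
ptr top-view [0.54191475 0.13807615 0.062     ]
ptr tip [0.54246038 0.13960809 0.06150177]
ridge top mid [0.52937711 0.18468352 0.06829291]
plate corner -x [0.45293052 0.29881069 0.08849324]
plate corner +x [0.58072285 0.29495544 0.08889143]
```

```bash
python3 - <<'E'
from h import *
from scipy.spatial.transform import Rotation as Ro
c=dict(np.load("t.npz")); s=dict(np.load("s.npz"))
for k,b in ((c,(345,170,425,245)),(s,(220,170,300,240))):
    W=cloud(k); x0,y0,x1,y1=b; w=W[y0:y1,x0:x1].reshape(-1,3)
    for lo,hi in ((.08,.1),(.055,.063)):
        p=w[(w[:,2]>lo)&(w[:,2]<hi)]; med=np.median(p,0); p=p[np.hypot(*(p-med)[:,:2].T)<(.03 if lo>.07 else .09)]
        print(lo,p.mean(0).round(4),((p.min(0)+p.max(0))/2).round(4),np.ptp(p,axis=0).round(3))
o=get_obs(); w,x,y,z=o["tool_rot"]; print(Ro.from_quat([x,y,z,w]).as_matrix().round(3), o["eef_pos"])
W=cloud(s)
cv2.imwrite("pics/scgong.png",cv2.resize(s["img"][165:255,205:365,::-1],None,fx=5,fy=5,interpolation=cv2.INTER_CUBIC))
E
```

```text
0.08 [ 0.5481 -0.287   0.0891] [ 0.5482 -0.287   0.0897] [0.042 0.042 0.018]
0.055 [ 0.5474 -0.2874  0.0583] [ 0.5474 -0.2875  0.059 ] [0.141 0.141 0.008]
0.08 [ 0.5548 -0.2841  0.0881] [ 0.5521 -0.2858  0.0872] [0.04  0.043 0.014]
0.055 [ 0.557  -0.2837  0.0573] [ 0.5503 -0.2853  0.059 ] [0.139 0.139 0.008]
[[-0.965 -0.     0.261]
 [-0.261  0.001 -0.965]
 [ 0.    -1.    -0.001]] [ 0.17589981 -0.65139103  0.2308266 ]
```

View pics/scgong.png

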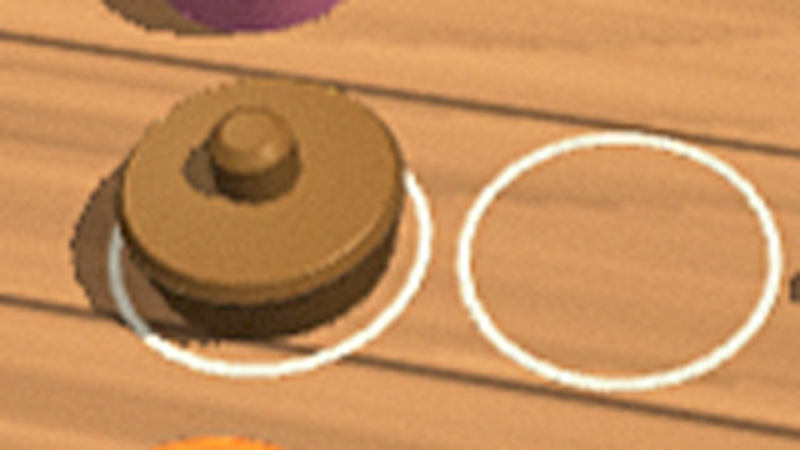

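```bash
python3 -m jog '[[[-60,0,-34],0.03],[[-130,0,-72],0.09],[[-200,10,-112],0.15],[[-270,20,-150],0.2],[[-330,40,-184],0.25],[[-390,55,-218],0.285],[[-430,62,-240],0.285],[[-455,70,-254],0.285],[[-455,70,-254],0.285],[[-455,70,-254],0.285],[[-455,70,-254],0.285],[[-455,70,-254],0.285],[[-455,70,-254],0.285],[[-455,70,-254],0.285],[[-455,70,-254],0.285],[[-455,70,-254],0.285]]' 85; cat >st.py <<'E'
from h import *
from scipy.spatial.transform import Rotation as Ro
def tool():
    o=get_obs(); w,x,y,z=o["tool_rot"]; return o["eef_pos"],Ro.from_quat([x,y,z,w]).as_matrix(),o
def goto(p):
    e,R,o=tool(); print("t",round(o["t"],2),"at",e.round(4),"F",o["contact_force"].round(1),"grip",round(o["gripper_width"]*85.4,1)); print(R.round(4))
    if p is not None: print("shift mm",(R.T@(np.array(p)-e)*1000).round(1))
def fish(c,p):
    R,t=RT(c); q=R@np.array(p)+t; th=np.arctan2(np.hypot(q[0],q[1]),q[2]); ph=np.arctan2(q[1],q[0]); return c["cx"]+c["fx"]*th*np.cos(ph),c["cy"]+c["fy"]*th*np.sin(ph)
def fray(c,u,v,z):
    R,t=RT(c); a=np.array([u-c["cx"],v-c["cy"]])/c["fx"]; th=np.hypot(*a); d=np.r_[a/max(th,1e-9)*np.sin(th),np.cos(th)]
    r=R.T@d;o=-R.T@t; return o+r*(z-o[2])/r[2]
E
python3 - <<'E'
from st import *
goto((.549,-.287,.067))
c=read_camera("wrist"); R,t=RT(c); print("cam",-R.T@t); cv2.imwrite("pics/w1.png",c["img"][:,:,::-1]); np.savez("w1.npz",**c)
E
```

```text
t: 1.58
eef_pos: [0.5484, -0.2886, 0.1612]
tool_rot: [0.008, -0.007, -0.707, 0.707]
contact_force: [0.1, 0.4, 0.9]
gripper_width: 0.993
t 1.58 at [ 0.5484 -0.2886  0.1612] F [0.1 0.4 0.9] grip 84.8
[[-9.998e-01 -8.000e-04 -2.170e-02]
 [ 2.170e-02 -6.000e-04 -9.998e-01]
 [ 8.000e-04 -1.000e+00  6.000e-04]]
shift mm [-0.6 94.2 -1.7]
cam [ 0.61506111 -0.28959681  0.30408948]
```

View pics/w1.png

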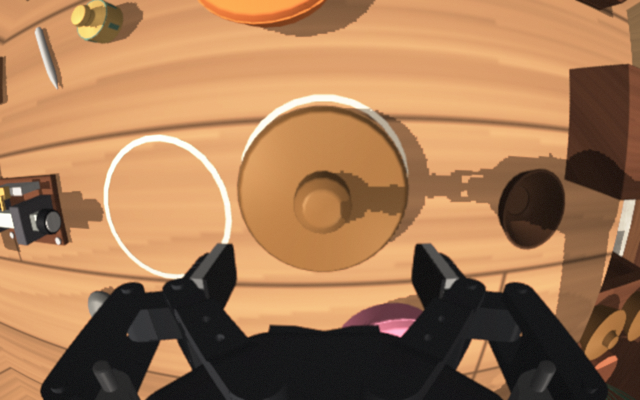

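Picture: the bronze gong is under the hand with its boss at (322,202), the goal circle at (167,206) and pink and orange off to the sides. The choice is confirmed.

```bash
python3 - <<'E'
from st import *
c=dict(np.load("w1.npz"))
print("boss",fray(c,322,202,.088)); print("goal",fray(c,167,206,0))
# circle fit on goal chalk from wrist
g=c["img"].astype(int); m=g.min(2)>190; m[:,:95]=0; m[:,236:]=0; m[:125]=0; m[285:]=0
ys,xs=np.nonzero(m); P=np.array([fray(c,x,y,0)[:2] for x,y in zip(xs,ys)])
for _ in range(6):
    ce,r=circfit(P); d=abs(np.hypot(*(P-ce).T)-r); P=P[d<max(.004,2*np.median(d))]
print(ce,r,len(P))
W=None
E
python3 -m jog '[[[-0.5,20,-1.5],0],[[-0.5,40,-1.5],0],[[-0.5,60,-1.5],0],[[-0.5,75,-1.5],0],[[-0.5,85,-1.5],0],[[-0.5,92,-1.5],0],[[-0.5,92,-1.5],0],[[-0.5,92,-1.5],0],[[-0.5,92,-1.5],0],[[-0.5,92,-1.5],0]]'
python3 -m jog '[[[0,0,0],0],[[0,0,0],0],[[0,0,0],0]]' 56
```

```text
boss [ 0.55344691 -0.28710475  0.088     ]
goal [ 0.52700672 -0.11180593  0.        ]
[ 0.52094162 -0.10176487] 0.083567760759963 1774
t: 2.47
eef_pos: [0.5503, -0.2868, 0.0704]
tool_rot: [0.007, -0.008, -0.707, 0.707]
contact_force: [0.5, -0.1, 0.4]
gripper_width: 0.996
t: 2.72
eef_pos: [0.5498, -0.2864, 0.0697]
tool_rot: [0.007, -0.008, -0.707, 0.707]
contact_force: [0.8, -0.3, -0.1]
gripper_width: 0.654
```

```bash
python3 -m jog '[[[0,0,0],0],[[0,0,0],0],[[0,0,0],0],[[0,0,0],0],[[0,0,0],0],[[0,0,0],0]]' 42 20
python3 - <<'E'
from st import *
goto(None)
c=read_camera("wrist"); cv2.imwrite("pics/w2.png",c["img"][:,:,::-1])
E
```

```text
t: 3.22
eef_pos: [0.5498, -0.2869, 0.0698]
tool_rot: [0.007, -0.008, -0.707, 0.707]
contact_force: [0.3, -1.1, 4.9]
gripper_width: 0.503
t 3.22 at [ 0.5498 -0.2869  0.0698] F [ 0.3 -1.1  4.9] grip 42.9
[[-9.998e-01  6.000e-04 -2.160e-02]
 [ 2.160e-02 -8.000e-04 -9.998e-01]
 [-6.000e-04 -1.000e+00  8.000e-04]]
```

View pics/w2.png

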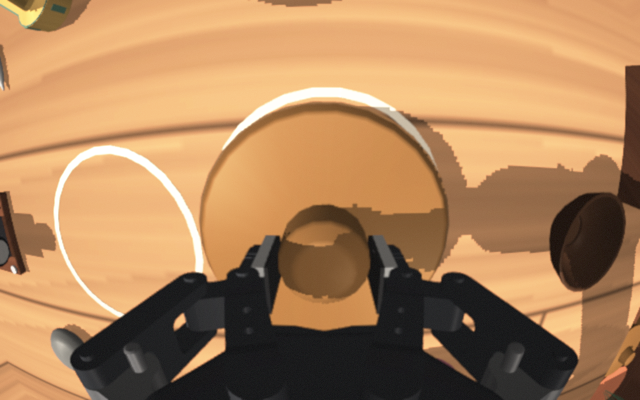

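```bash
python3 -m jog '[[[1,0,-5],0],[[3,0,-15],0],[[5,0,-27],0],[[7,0,-39],0],[[9,0,-51],0],[[11,0,-63],0],[[13,0,-75],0],[[16,0,-87],0],[[18,0,-99],0],[[20,0,-111],0],[[22,0,-123],0],[[24,0,-135],0],[[27,0,-147],0],[[29,0,-159],0],[[31,0,-169],0],[[32,0,-177],0],[[33,0,-182],0],[[33,0,-184],0],[[33,0,-184],0],[[33,0,-184],0]]' 
python3 - <<'E'
from st import *
goto((.521,-.1025,.0698))
for n in ("top","scene"):
    c=read_camera(n); cv2.imwrite(f"pics/{n}3.png",c["img"][:,:,::-1])
c=read_camera("wrist"); cv2.imwrite("pics/w3.png",c["img"][:,:,::-1])
E
```

```text
t: 4.93
eef_pos: [0.5209, -0.1022, 0.0698]
tool_rot: [0.007, -0.008, -0.707, 0.707]
contact_force: [-0.9, -3.5, 5.7]
gripper_width: 0.501
t 4.93 at [ 0.5209 -0.1022  0.0698] F [-0.9 -3.5  5.7] grip 42.8
[[-9.998e-01  1.100e-03 -2.150e-02]
 [ 2.150e-02 -8.000e-04 -9.998e-01]
 [-1.100e-03 -1.000e+00  8.000e-04]]
shift mm [-0.1 -0.   0.3]
```

View pics/scene3.png

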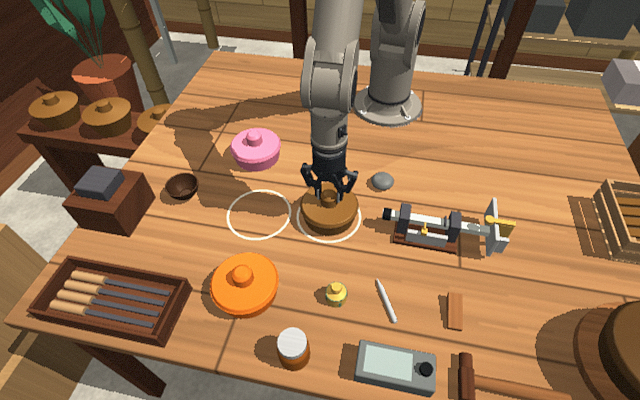

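View pics/w3.png

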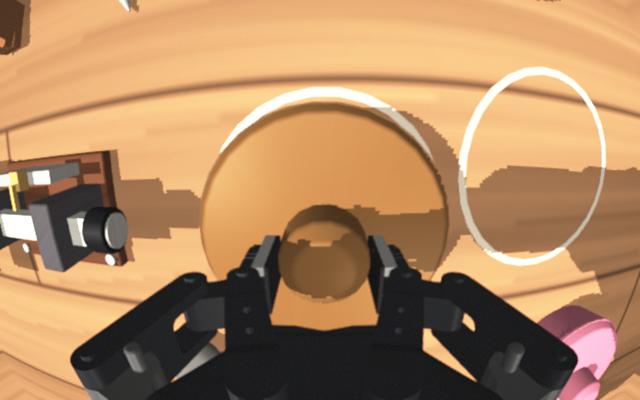

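Gong now stands within the goal circle (wrist: disc 325,205 inside chalk). Release and rise.

```bash
python3 -m jog '[[[0,0,0],0],[[0,0,0],0],[[0,0,0],0],[[0,0,0],0],[[0,0,0],0],[[0,0,0],0],[[0,-10,0],0],[[0,-25,0],0],[[0,-50,0],0],[[0,-80,0],0],[[0,-110,0],0],[[0,-140,0],0],[[0,-140,0],0],[[0,-140,0],0]]' 80
python3 -m jog '[[[3,0,-20],0.08],[[6,0,-50],0.2],[[9,0,-85],0.32],[[12,0,-120],0.44],[[15,0,-155],0.56],[[18,0,-190],0.68],[[21,0,-225],0.8],[[24,0,-260],0.92],[[27,0,-295],1.04],[[31,0,-330],1.16],[[35,0,-365],1.28],[[38,0,-395],1.4],[[41,0,-420],1.5],[[43,0,-440],1.571],[[45,0,-449],1.571],[[45,0,-449],1.571],[[45,0,-449],1.571],[[45,0,-449],1.571],[[45,0,-449],1.571]]' 0
python3 - <<'E'
from st import *
goto((.486,.348,.048))
for n in ("top","scene","wrist"):
    c=read_camera(n); cv2.imwrite(f"pics/{n}4.png",c["img"][:,:,::-1]); np.savez(n+"4.npz",**c)
E
```

```text
t: 6.25
eef_pos: [0.5217, -0.1018, 0.2118]
tool_rot: [0.006, -0.009, -0.707, 0.707]
contact_force: [-1.4, -0.1, -1.1]
gripper_width: 0.934
t: 7.83
eef_pos: [0.4887, 0.3447, 0.1858]
tool_rot: [0.5, -0.493, -0.502, 0.505]
contact_force: [-0.4, 2.2, -3.5]
gripper_width: 0.001
t 7.83 at [0.4887 0.3447 0.1858] F [-0.4  2.2 -3.5] grip 0.1
[[-0.0146 -0.01   -0.9998]
 [ 0.9999  0.005  -0.0146]
 [ 0.0052 -0.9999  0.01  ]]
shift mm [  2.7 137.8   1.3]
```

View pics/wrist4.png

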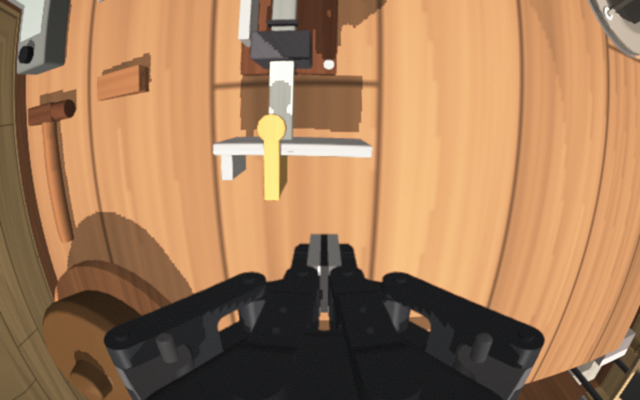

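View pics/top4.png

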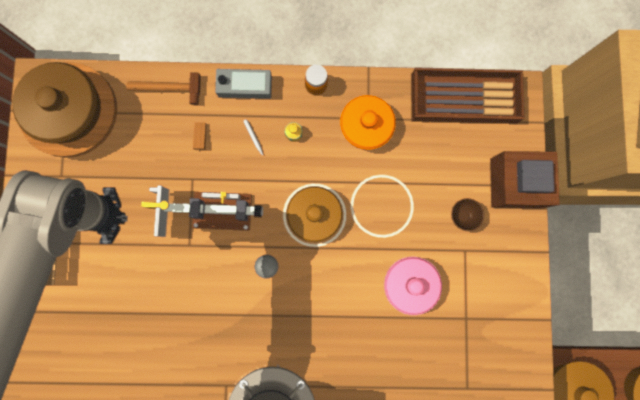

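View pics/scene4.png

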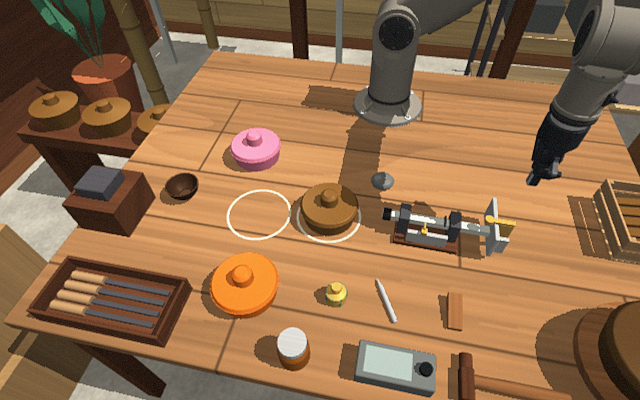

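```bash
python3 - <<'E'
from st import *
c=dict(np.load("top4.npz")); W=cloud(c); w=W[170:250,275:355].reshape(-1,3)
p=w[(w[:,2]>.055)&(w[:,2]<.063)]; print("gong face",((p.min(0)+p.max(0))/2).round(4),p.mean(0).round(4))
p=w[(w[:,2]>.08)&(w[:,2]<.1)]; print("boss",p.mean(0).round(4))
g=c["img"].astype(int); m=g.min(2)>185; m[:, :275]=0; m[:,349:]=0; m[:175]=0; m[255:]=0
ys,xs=np.nonzero(m); P=np.array([ray(c,x,y,0)[:2] for x,y in zip(xs,ys)]); print("goal",circfit(P),len(P))
c=dict(np.load("wrist4.npz")); d=c["depth"]; v,u=np.mgrid[:400,:640]; a=(u-c["cx"])/c["fx"]; b=(v-c["cy"])/c["fy"]; th=np.hypot(a,b)+1e-9
k=d*np.tan(np.minimum(th,1.5)); P=np.stack([a/th*k,b/th*k,d],-1); R,t=RT(c); Q=(P-t)@R
e,Rt,o=tool(); L=(Q-e)@Rt*1000  # tool coords mm
for uv in ((323,240),(323,260),(290,270),(265,280),(245,275),(220,285),(180,300),(110,340),(140,380),(290,255),(300,250),(356,250)): print(uv,L[uv[1],uv[0]].round(0))
near=(d>0)&(L[...,1]>-120)&(np.abs(L[...,0])<60)&(np.abs(L[...,2])<90)&(L[...,1]<5)
for lo in range(-120,5,10):
    s=L[near&(L[...,1]>=lo)&(L[...,1]<lo+10)]
    if len(s): print(lo,len(s),"x",np.percentile(s[:,0],[1,99]).round(0),"z",np.percentile(s[:,2],[1,99]).round(0))
E
```

```text
gong face [ 0.52   -0.1034  0.059 ] [ 0.5194 -0.1021  0.0584]
boss [ 0.5189 -0.1027  0.0893]
goal (array([ 0.52134277, -0.10333525]), np.float64(0.08354107254785056)) 99
(323, 240) [ -9. -11.   0.]
(323, 260) [ -9. -31.   0.]
(290, 270) [ -9. -40. -12.]
(265, 280) [-10. -50. -20.]
(245, 275) [-12. -49. -27.]
(220, 285) [-10. -54. -35.]
(180, 300) [ -9. -65. -45.]
(110, 340) [-10. -89. -58.]
(140, 380) [ -1. -94. -48.]
(290, 255) [ 96. 193. -39.]
(300, 250) [ -5. -12. -10.]
(356, 250) [ 89. 194.  40.]
-110 1793 x [-18.  -6.] z [-39.  40.]
-100 11947 x [-18.   8.] z [-57.  58.]
-90 10196 x [-16.  -0.] z [-58.  59.]
-80 7629 x [-15.   8.] z [-54.  54.]
-70 4515 x [-15.  10.] z [-46.  47.]
-60 4750 x [-11.  11.] z [-38.  39.]
-50 2310 x [-12.  11.] z [-32.  33.]
-40 826 x [-10.  13.] z [-12.  13.]
-30 567 x [-9. -4.] z [-13.  14.]
-20 543 x [-9. -4.] z [-13.  14.]
-10 277 x [-10.  -4.] z [-12.  13.]
```

```bash
python3 -m jog '[[[0,0,0],0],[[0,0,0],0]]'; python3 - <<'E'
from st import *
goto((.486,.348,.058)); print(get_obs()["q"].round(3))
E
```

```text
t: 8.15
eef_pos: [0.4933, 0.3344, 0.1958]
tool_rot: [0.506, -0.494, -0.504, 0.496]
contact_force: [0.9, 0.0, 0.0]
gripper_width: -0.003
t 8.15 at [0.4933 0.3344 0.1958] F [0.9 0.  0. ] grip -0.2
[[-2.000e-04 -5.200e-03 -1.000e+00]
 [ 9.998e-01  2.020e-02 -3.000e-04]
 [ 2.020e-02 -9.998e-01  5.200e-03]]
shift mm [ 10.8 138.1   6.6]
[-1.544  0.915  1.455  1.844 -0.97   1.324 -2.958]
```

The camera shows the plate and lever clearly, but joints 3 and 7 sit at their limits in this wrist orientation. I turn back by 90° so the jaws lie along the leg; the camera will then see ridge and pointer from +x.

```bash
python3 -m jog '[[[3,0,0],-0.1],[[6,0,2],-0.2],[[9,0,4],-0.3],[[11,0,6],-0.4],[[11,0,6],-0.5],[[11,0,6],-0.6],[[11,0,6],-0.7],[[11,0,6],-0.8],[[11,0,6],-0.9],[[11,0,6],-1.0],[[11,0,6],-1.1],[[11,0,6],-1.2],[[11,0,6],-1.3],[[11,0,6],-1.4],[[11,0,6],-1.5],[[11,0,6],-1.55],[[11,0,6],-1.55],[[11,0,6],-1.55],[[11,0,6],-1.55],[[11,0,6],-1.55]]'; python3 -m jog '[[[0,0,0],0],[[0,0,0],0],[[0,0,0],0]]'; python3 - <<'E'
from st import *
goto((.486,.352,.058)); print(get_obs()["q"].round(3))
c=read_camera("wrist"); cv2.imwrite("pics/w5.png",c["img"][:,:,::-1]);np.savez("w5.npz",**c)
E
```

```text
t: 9.82
eef_pos: [0.4869, 0.3467, 0.1951]
tool_rot: [-0.009, 0.005, 0.713, -0.701]
contact_force: [0.0, -0.9, -0.8]
gripper_width: 0.006
t: 10.07
eef_pos: [0.4867, 0.347, 0.1945]
tool_rot: [-0.008, 0.004, 0.713, -0.701]
contact_force: [0.7, -0.2, 0.2]
gripper_width: -0.0
t 10.07 at [0.4867 0.347  0.1945] F [ 0.7 -0.2  0.2] grip -0.0
[[-0.9998 -0.0054 -0.018 ]
 [ 0.0179  0.0166 -0.9997]
 [ 0.0057 -0.9998 -0.0165]]
shift mm [  0.  136.6  -2.8]
[-1.485  0.649  1.137  1.836 -0.682  1.103 -1.68 ]
```

View pics/w5.png

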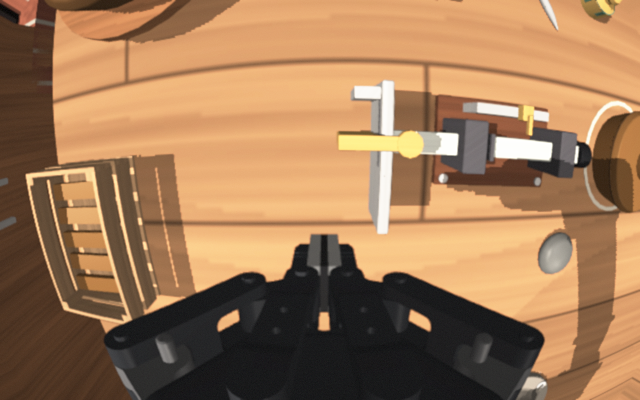

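```bash
cat >fx.py <<'E'
from st import *
O=np.array([.5265,.132]);ex=np.array([.99977,-.0215]);ey=np.array([.0215,.99977])
def F(p): d=np.array(p)[:2]-O; return (np.array([d@ex,d@ey])*1000).round(1)
def Wd(x,y,z): return np.r_[O+ex*x/1000+ey*y/1000,z]
E
python3 - <<'E'
from fx import *
c=dict(np.load("w5.npz"))
for n,uv,z in (("plate -x rear",(374,233),.09),("plate -x front",(389,232),.09),("plate +x front",(394,82),.09),("ptr tip",(531,134),.062),("ridge",(492,147),.067),("tab end top lo",(338,150),.098),("tab end hi",(338,133),.098)):
    print(n,F(fray(c,*uv,z)))
print("tcp",F(tool()[0]))
goto(Wd(-45,212,.060))
cv2.imwrite("pics/w5c.png",cv2.resize(c["img"][70:240,330:600,::-1],None,fx=2.9,fy=2.9,interpolation=cv2.INTER_CUBIC))
E
```

```text
plate -x rear [-76.5 172.6]
plate -x front [-75.6 159.4]
plate +x front [ 50.5 160.8]
ptr tip [16.7  4.6]
ridge [ 0.2 55.7]
tab end top lo [ -4.6 205.2]
tab end hi [  8.6 205.3]
tcp [-44.4 214.1]
t 10.12 at [0.4867 0.347  0.1944] F [-0.5 -0.1 -0.6] grip 0.1
[[-0.9998 -0.0054 -0.0179]
 [ 0.0178  0.0165 -0.9997]
 [ 0.0057 -0.9998 -0.0164]]
shift mm [ -0.2 134.4   4.3]
```

View pics/w5c.png

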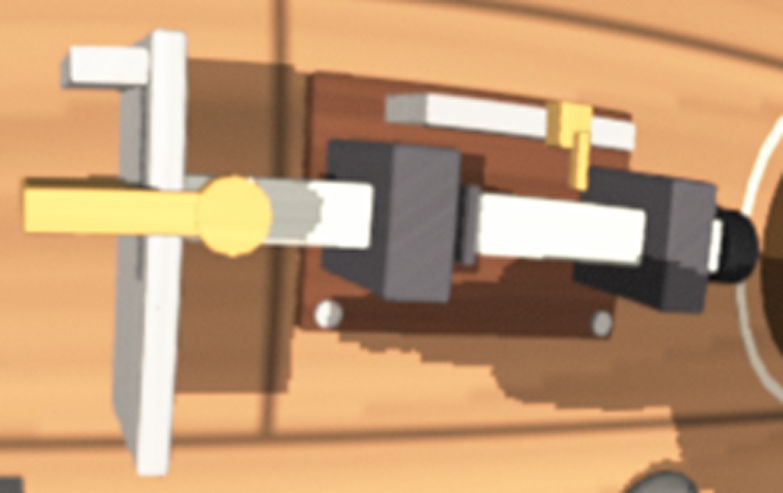

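```bash
python3 -m jog '[[[0,20,4],0],[[0,45,4],0],[[0,70,4],0],[[0,95,4],0],[[0,115,4],0],[[0,128,4],0],[[0,134,4],0],[[0,134,4],0],[[0,134,4],0],[[0,134,4],0]]'; python3 - <<'E'
from fx import *
print(F(tool()[0])); goto(Wd(-45,145,.060)); print(get_obs()["q"].round(3))
for n in ("wrist","scene"):
    c=read_camera(n); cv2.imwrite(f"pics/{n}6.png",c["img"][:,:,::-1])
E
```

```text
t: 10.95
eef_pos: [0.4868, 0.3455, 0.0618]
tool_rot: [-0.008, 0.005, 0.713, -0.701]
contact_force: [0.4, 0.4, 0.2]
gripper_width: -0.002
[-44.3 212.6]
t 10.95 at [0.4868 0.3455 0.0618] F [0.4 0.4 0.2] grip -0.2
[[-0.9998 -0.0038 -0.018 ]
 [ 0.0179  0.018  -0.9997]
 [ 0.0041 -0.9998 -0.018 ]]
shift mm [ 1.   0.5 67.7]
[-1.367  0.789  0.95   1.925 -0.863  0.892 -1.55 ]
```

View pics/wrist6.png

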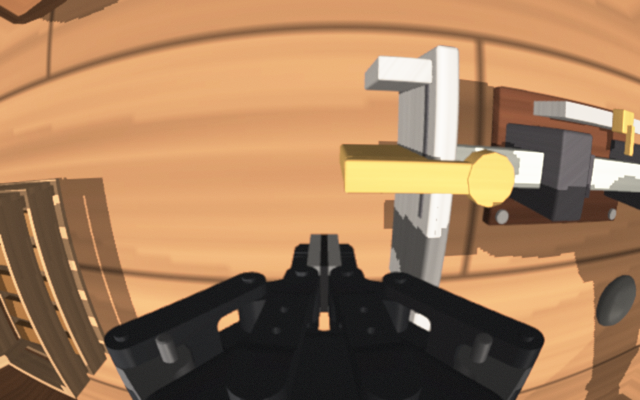

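View pics/scene6.png

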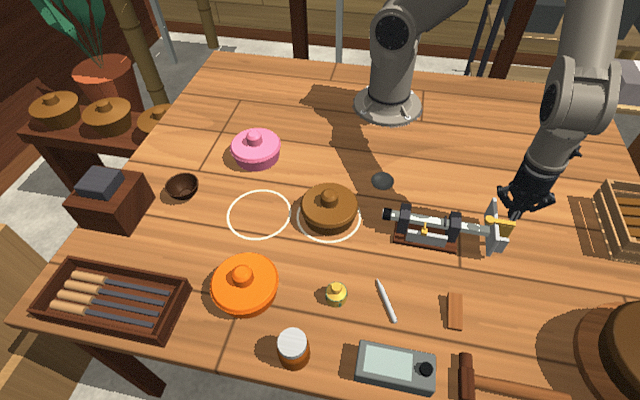

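```bash
python3 -m jog '[[[0,0,6],0],[[0,0,14],0],[[0,0,21],0],[[0,0,27],0],[[0,0,33],0],[[0,-1,39],0],[[0,-1,45],0],[[0,-1,51],0],[[0,-1,57],0],[[0,-1,62],0],[[0,-1,65],0],[[0,-1,65],0],[[0,-1,65],0],[[0,-1,65],0],[[0,-1,65],0]]'; python3 - <<'E'
from fx import *
print(F(tool()[0])); goto(Wd(-45,137,.060)); print(get_obs()["q"].round(3))
for n in ("wrist","scene","top"):
    c=read_camera(n); cv2.imwrite(f"pics/{n}7.png",c["img"][:,:,::-1]); np.savez(n+"7.npz",**c)
    im=c["img"]
    if n=="top": cv2.imwrite("pics/top7c.png",cv2.resize(im[170:245,130:290,::-1],None,fx=5,fy=5,interpolation=cv2.INTER_CUBIC))
    if n=="scene": cv2.imwrite("pics/scene7c.png",cv2.resize(im[185:265,370:530,::-1],None,fx=5,fy=5,interpolation=cv2.INTER_CUBIC))
E
```

```text
t: 12.3
eef_pos: [0.4848, 0.2806, 0.0605]
tool_rot: [-0.008, 0.004, 0.713, -0.701]
contact_force: [-1.8, 5.2, 3.5]
gripper_width: 0.002
[-44.9 147.7]
t 12.3 at [0.4848 0.2806 0.0605] F [-1.8  5.2  3.5] grip 0.2
[[-0.9998 -0.0054 -0.0173]
 [ 0.0172  0.0173 -0.9997]
 [ 0.0057 -0.9998 -0.0172]]
shift mm [ 0.2  0.3 10.7]
[-1.305  0.743  0.953  2.012 -0.857  0.846 -1.439]
```

View pics/wrist7.png

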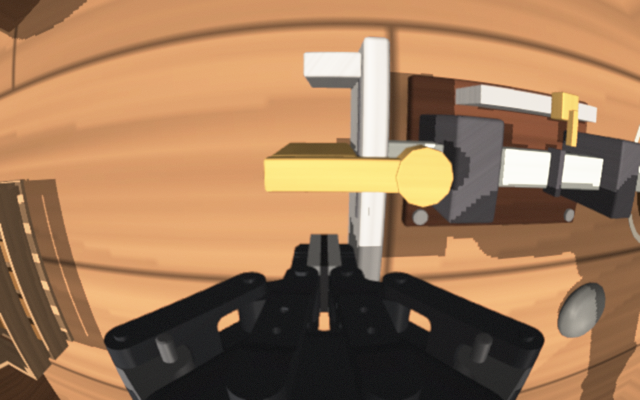

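View pics/top7c.png

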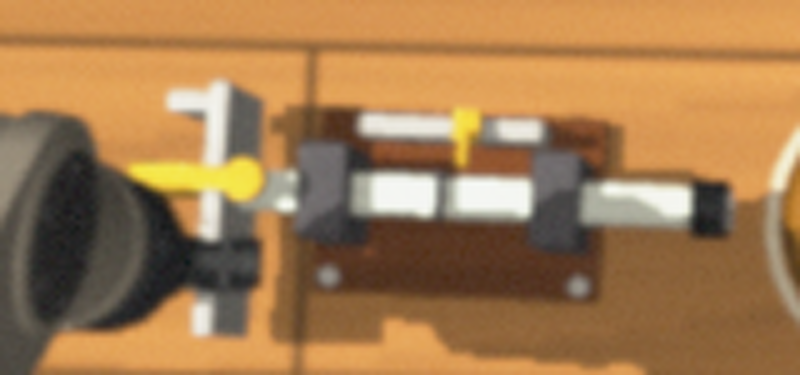

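View pics/scene7c.png

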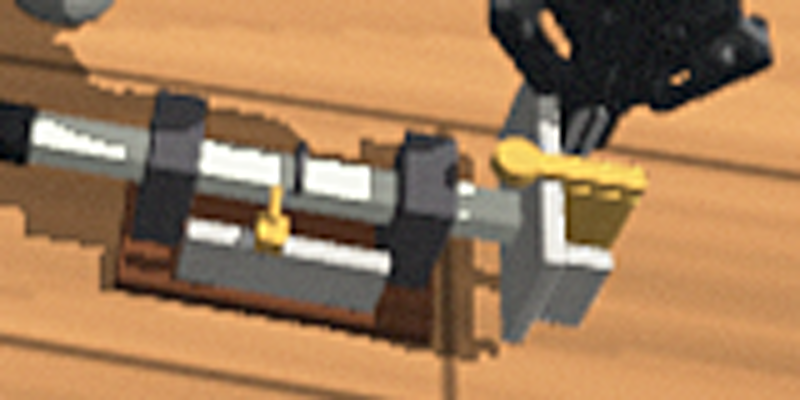

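```bash
cat >meas.py <<'E'
import sys
from fx import *
n=sys.argv[1]
c=dict(np.load(f"wrist{n}.npz")); t=dict(np.load(f"top{n}.npz")); s=dict(np.load(f"scene{n}.npz"))
im=c["img"][90:230,470:640,::-1]; cv2.imwrite(f"pics/wrist{n}c.png",cv2.resize(im,None,fx=4.5,fy=4.5,interpolation=cv2.INTER_CUBIC))
im=t["img"][195:220,190:250,::-1]; cv2.imwrite(f"pics/top{n}z.png",cv2.resize(im,None,fx=13,fy=13,interpolation=cv2.INTER_CUBIC))
E
python3 meas.py 7
```

```text
(no output)
```

View pics/wrist7c.png

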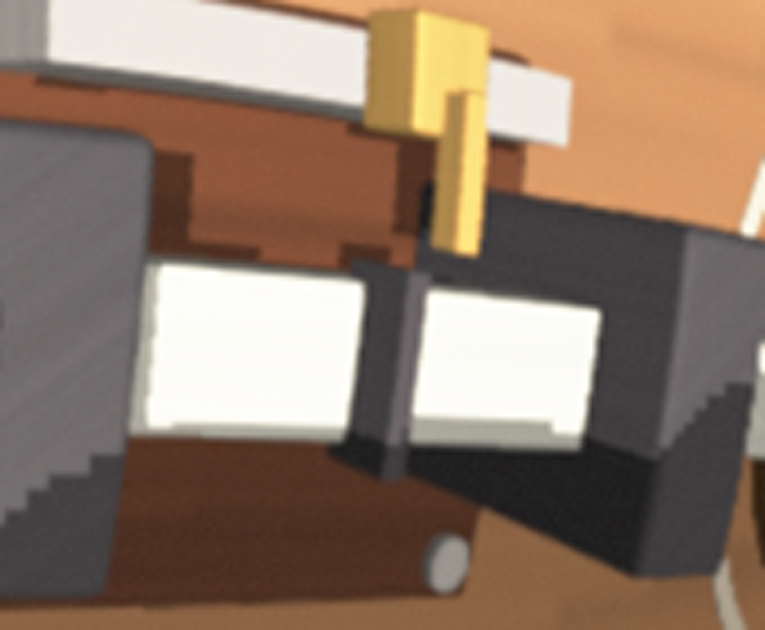

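View pics/top7z.png

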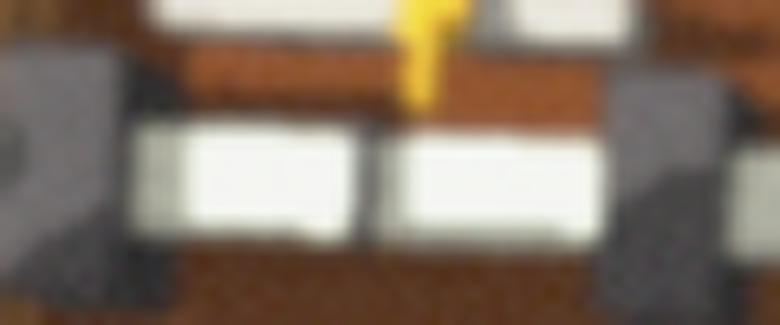

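```bash
python3 - <<'E'
from fx import *
c=dict(np.load("wrist7.npz")); t=dict(np.load("top7.npz"))
print("W ridge",F(fray(c,470+408/4.5,90+360/4.5,.067)),"ptr",F(fray(c,470+470/4.5,90+250/4.5,.062)), F(fray(c,470+470/4.5,90+250/4.5,.064)))
T=lambda u,v:(190+u/13,195+v/13)
print("T ridge",F(ray(t,*T(370,180),.067)),"ptr",F(ray(t,*T(419,105),.062)))
E
```

```text
W ridge [ 1.9 18.4] ptr [16.1  4.2] [16.2  6.2]
T ridge [-0.9 14.7] ptr [15.1  6.8]
```

```bash
python3 -m jog '[[[0,0,3],0],[[0,0,6],0],[[0,0,9],0],[[0,0,9],0],[[0,0,9],0],[[0,0,9],0]]'; python3 - <<'E'
from fx import *
print(F(tool()[0])); goto(None)
for n in ("wrist","scene","top"):
    c=read_camera(n); np.savez(n+"8.npz",**c)
c=dict(np.load("scene8.npz")); cv2.imwrite("pics/scene8c.png",cv2.resize(c["img"][200:250,395:465,::-1],None,fx=11,fy=11,interpolation=cv2.INTER_CUBIC))
E
python3 meas.py 8
```

```text
t: 12.95
eef_pos: [0.4847, 0.2715, 0.0603]
tool_rot: [-0.008, 0.004, 0.713, -0.701]
contact_force: [-0.5, 4.2, 3.0]
gripper_width: 0.001
[-44.8 138.5]
t 12.95 at [0.4847 0.2715 0.0603] F [-0.5  4.2  3. ] grip 0.1
[[-0.9998 -0.0053 -0.0176]
 [ 0.0175  0.0171 -0.9997]
 [ 0.0056 -0.9998 -0.017 ]]
```

View pics/wrist8c.png

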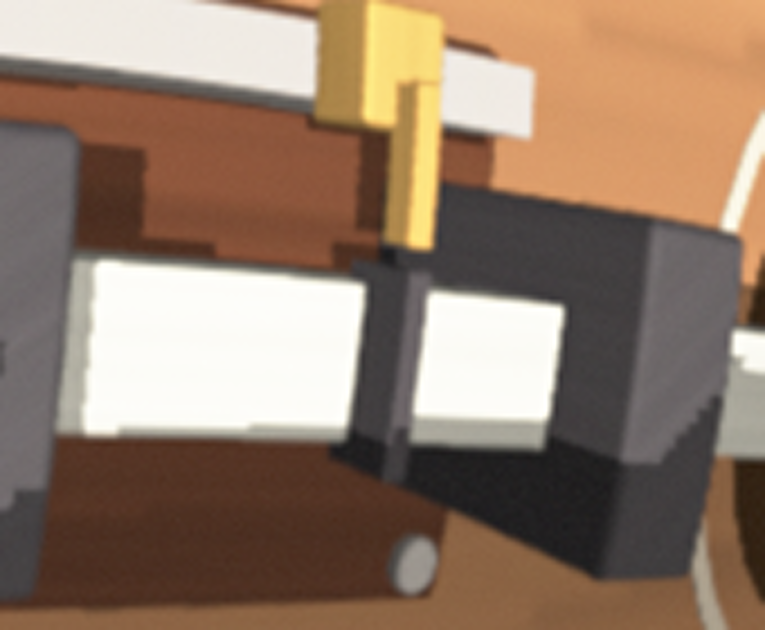

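View pics/top8z.png

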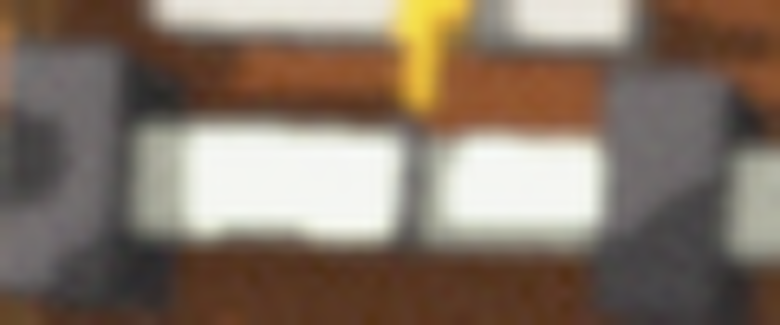

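View pics/scene8c.png

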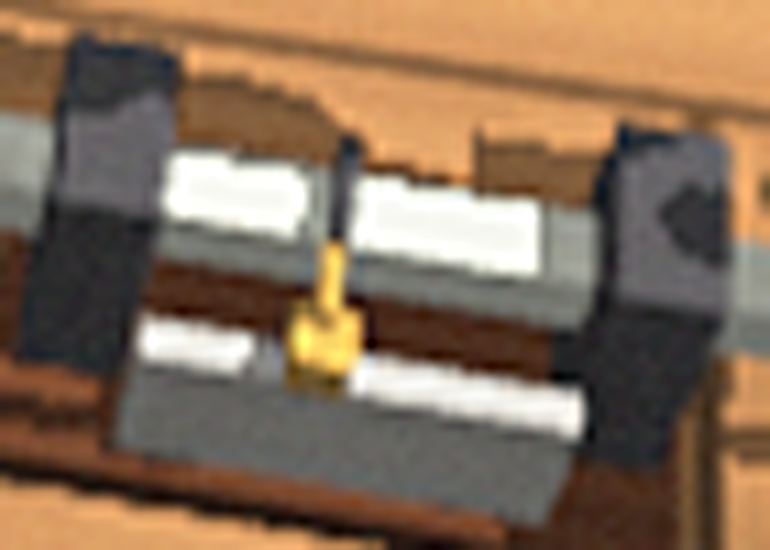

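```bash
python3 - <<'E'
from fx import *
from scipy.optimize import least_squares
w,t,s=[dict(np.load(n+"8.npz")) for n in("wrist","top","scene")]
for k,n in((w,"w"),(t,"t"),(s,"s")):
    R,tt=RT(k); p=-R.T@tt; print(n,F(p),p[2].round(3))
cv=lambda u,v,sc,x,y:(x+(u+.5)/sc-.5,y+(v+.5)/sc-.5)
obs={"ptr":((422,248),(419,108),(333,245)),"ridge":((410,360),(412,185),(346,185))}
for n,(a,b,d) in obs.items():
    a=cv(*a,4.5,470,90);b=cv(*b,13,190,195);d=cv(*d,11,395,200)
    def r(p): return np.r_[np.subtract(fish(w,p),a)/2,np.subtract(proj(t,p),b),np.subtract(proj(s,p),d)]
    q=least_squares(r,[.53,.14,.065]); print(n,F(q.x),q.x[2].round(4),q.fun.round(2))
    for zz in (.060,.062,.064,.067): print("  z",zz,"w",F(fray(w,*a,zz)),"t",F(ray(t,*b,zz)),"s",F(ray(s,*d,zz)))
E
```

```text
w [ 22.5 136.7] 0.203
t [-104.1 -225.5] 1.293
s [605.5 -98.4] 0.799
ptr [15.8  7.3] 0.0646 [-0.03  0.06  0.1  -0.16  0.06 -0.02]
  z 0.06 w [15.7  3. ] t [15.8  8.5] s [12.2  7.9]
  z 0.062 w [15.8  4.9] t [15.6  8.1] s [13.8  7.6]
  z 0.064 w [15.9  6.8] t [15.4  7.7] s [15.4  7.3]
  z 0.067 w [16.   9.6] t [15.1  7.1] s [17.9  6.8]
ridge [1.5 8.4] 0.0661 [ 0.04  0.51 -0.22 -0.72 -0.21  0.55]
  z 0.06 w [1.2 2.9] t [0.2 8.9] s [-5.4  9.7]
  z 0.062 w [1.5 4.7] t [0.  8.5] s [-3.7  9.4]
  z 0.064 w [1.8 6.6] t [-0.1  8.1] s [-2.   9.1]
  z 0.067 w [2.2 9.4] t [-0.4  7.6] s [0.4 8.7]
```

Ridge and pointer triangulated from three views: ridge y 8.4, pointer y 7.3 mm. I press 1 mm more, hold, and then slide towards the tab.

```bash
python3 -m jog '[[[0,0,1],0],[[0,0,1],0],[[0,0,1],0],[[0,0,1],0],[[-4,0,1],0],[[-8,0,1],0],[[-12,0,1],0],[[-16,0,1],0],[[-20,0,1],0],[[-24,0,1],0],[[-28,0,1],0],[[-32,0,1],0],[[-36,0,1],0],[[-40,0,1],0],[[-43,0,1],0],[[-43,0,1],0],[[-43,0,1],0]]'; python3 - <<'E'
from fx import *
print(F(tool()[0])); goto(None);print(get_obs()["q"].round(3))
for n in ("wrist","scene","top"):
    c=read_camera(n); np.savez(n+"9.npz",**c); cv2.imwrite(f"pics/{n}9.png",c["img"][:,:,::-1])
c=dict(np.load("scene9.npz")); cv2.imwrite("pics/scene9c.png",cv2.resize(c["img"][185:265,380:530,::-1],None,fx=5,fy=5,interpolation=cv2.INTER_CUBIC))
E
python3 meas.py 9
```

```text
t: 14.52
eef_pos: [0.5258, 0.2697, 0.0589]
tool_rot: [-0.009, 0.003, 0.713, -0.701]
contact_force: [-4.4, 5.2, -1.0]
gripper_width: 0.001
[ -3.7 137.7]
t 14.52 at [0.5258 0.2697 0.0589] F [-4.4  5.2 -1. ] grip 0.1
[[-0.9998 -0.0091 -0.0173]
 [ 0.0171  0.0165 -0.9997]
 [ 0.0094 -0.9998 -0.0163]]
[-1.218  0.782  0.937  1.934 -0.853  0.885 -1.41 ]
```

View pics/wrist9.png

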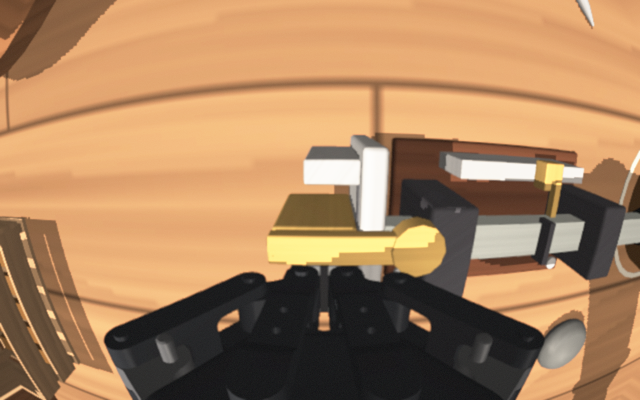

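View pics/top9z.png

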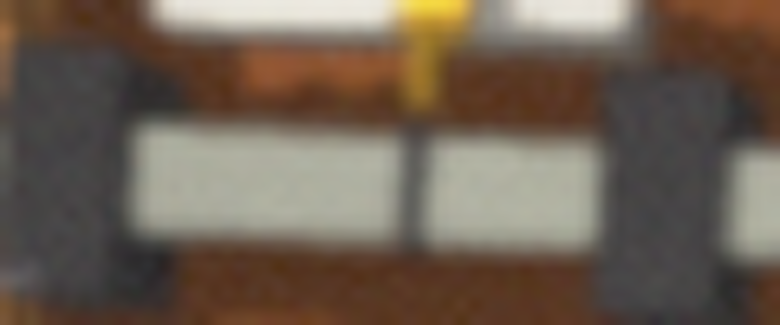

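View pics/scene9c.png

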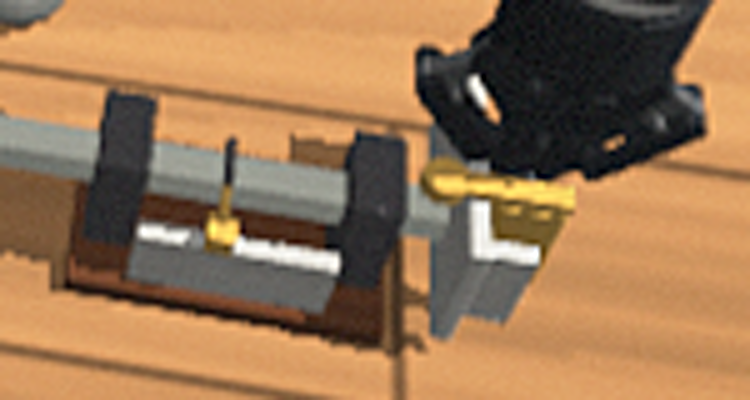

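```bash
python3 -m jog '[[[-3,0,0],0],[[-6,0,0],0],[[-9,0,0],0],[[-12,0,0],0],[[-14,0,0],0],[[-15,0,0],0],[[-15,0,0],0],[[-15,0,0],0]]'; python3 -c "
from fx import *
print(F(tool()[0])); goto(None)"
```

```text
t: 15.33
eef_pos: [0.5404, 0.2695, 0.0587]
tool_rot: [-0.01, 0.003, 0.713, -0.701]
contact_force: [-5.4, 5.4, 0.9]
gripper_width: -0.003
[ 10.9 137.7]
t 15.33 at [0.5404 0.2695 0.0587] F [-5.4  5.4  0.9] grip -0.2
[[-0.9998 -0.0098 -0.0173]
 [ 0.0171  0.0165 -0.9997]
 [ 0.0101 -0.9998 -0.0164]]
```

Not at the stop yet (Fx −5.4 N is sliding friction). I continue in small steps until the force rises.

```bash
python3 -m jog '[[[-1,0,0],0],[[-2,0,0],0],[[-3,0,0],0],[[-3,0,0],0],[[-3,0,0],0]]'; python3 - <<'E'
from fx import *
print(F(tool()[0])); goto(None)
for n in ("wrist","scene","top"):
    c=read_camera(n); np.savez(n+"10.npz",**c); cv2.imwrite(f"pics/{n}10.png",c["img"][:,:,::-1])
c=dict(np.load("scene10.npz")); cv2.imwrite("pics/scene10c.png",cv2.resize(c["img"][185:265,380:530,::-1],None,fx=5,fy=5,interpolation=cv2.INTER_CUBIC))
E
python3 meas.py 10
```

```text
t: 15.75
eef_pos: [0.5409, 0.2695, 0.0583]
tool_rot: [-0.011, 0.001, 0.713, -0.701]
contact_force: [-11.9, 5.4, 5.5]
gripper_width: 0.001
[ 11.5 137.8]
t 15.75 at [0.5409 0.2695 0.0583] F [-11.9   5.4   5.5] grip 0.1
[[-0.9997 -0.015  -0.0169]
 [ 0.0167  0.0169 -0.9997]
 [ 0.0153 -0.9997 -0.0167]]
```

View pics/wrist10.png

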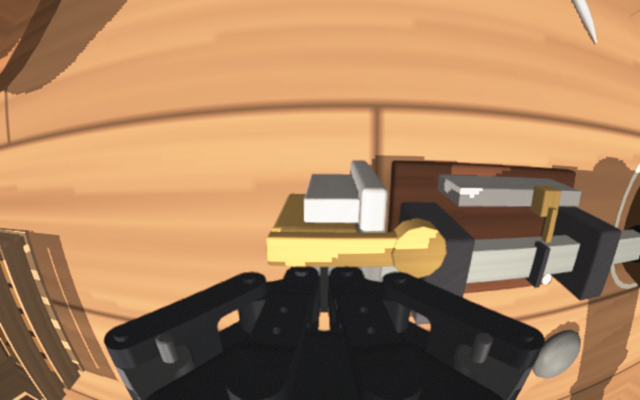

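View pics/top10z.png

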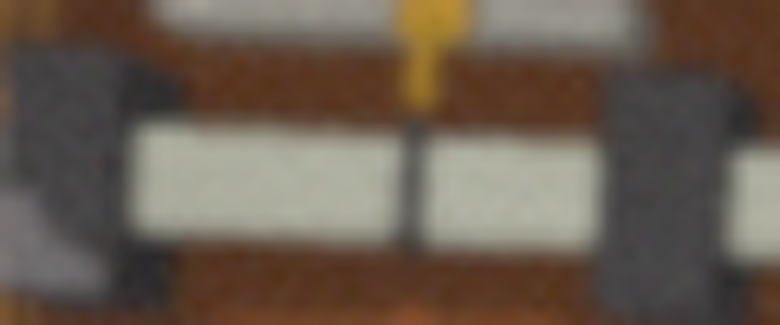

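View pics/scene10c.png

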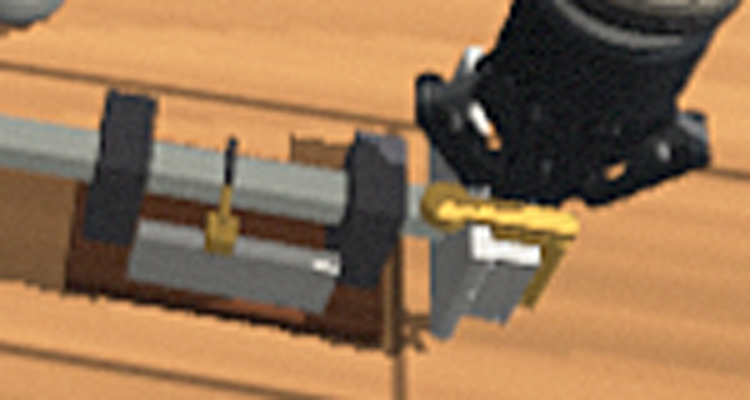

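```bash
python3 -m jog '[[[0,0,0],0],[[0,0,0],0],[[0,0,0],0],[[0,0,0],0],[[0,0,0],0],[[0,0,0],0]]'; python3 - <<'E'
from fx import *
goto(None)
c=dict(np.load("wrist10.npz"))
print("strip lo/hi at tab end",F(fray(c,269,264,.098)),F(fray(c,269,236,.098)),"lug lo",F(fray(c,306,221,.09)))
t=read_camera("top"); t0=dict(np.load("t.npz")); cv2.imwrite("pics/top11.png",t["img"][:,:,::-1])
W=cloud(t); w=W[170:250,275:355].reshape(-1,3)
p=w[(w[:,2]>.055)&(w[:,2]<.063)]; print("gong face",((p.min(0)+p.max(0))/2).round(4))
d=np.abs(t["img"].astype(int)-t0["img"]).max(2)
for n,b in dict(punch=(240,115,268,160),weight=(282,120,304,144),stone=(252,252,280,280),wedge=(192,120,208,152),bowl=(450,196,486,232)).items():
    x0,y0,x1,y1=b; print(n,np.percentile(d[y0:y1,x0:x1],[50,95]))
E
```

```text
t: 16.4
eef_pos: [0.5409, 0.2696, 0.0583]
tool_rot: [-0.011, 0.001, 0.713, -0.701]
contact_force: [-12.4, 4.9, 5.3]
gripper_width: -0.002
t 16.4 at [0.5409 0.2696 0.0583] F [-12.4   4.9   5.3] grip -0.2
[[-0.9997 -0.015  -0.0168]
 [ 0.0166  0.0169 -0.9997]
 [ 0.0152 -0.9997 -0.0167]]
strip lo/hi at tab end [ 24.7 158.2] [ 36.2 157.5] lug lo [ 39.3 144.5]
gong face [ 0.5189 -0.086   0.059 ]
punch [ 8. 12.]
weight [ 8. 11.]
stone [ 8. 11.]
wedge [ 8. 12.]
bowl [ 6. 11.]
```

View pics/top11.png

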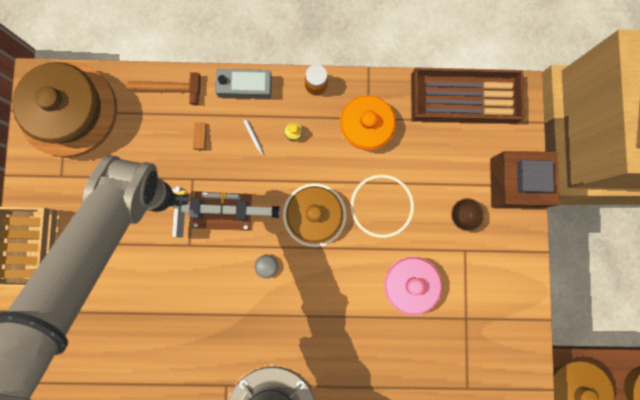

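```bash
python3 - <<'E'
from fx import *
t=read_camera("top"); W=cloud(t); w=W[170:250,275:355].reshape(-1,3)
p=w[(w[:,2]>.08)&(w[:,2]<.1)]; print("boss",p.mean(0).round(4))
goto(None)
hand_in()
E
```

```text
boss [ 0.5192 -0.1026  0.0893]
t 16.5 at [0.5409 0.2696 0.0583] F [-11.9   4.1   5.7] grip 0.1
[[-0.9997 -0.015  -0.0168]
 [ 0.0165  0.0169 -0.9997]
 [ 0.0153 -0.9997 -0.0167]]
the job is handed in; nothing more can be done
```

I slid the bronze gong by its boss into the circle in front of the stand. Then I pressed the leg to its mark, slid the lever to its stop while holding, and handed in at 16.5 s with the fingers still pressing. No verdict was reported.

**Last checks**
- **Gong:** it stands about 2 mm from the circle's centre.
- **Leg:** three views put the ridge about 1 mm behind the pointer (y 8.4 against 7.3 mm). I then pressed 1 mm more, and the top view still showed them in line.
- **Lever:** its tab now reads 24.7 to 36.2 mm, which is about 30 mm of travel. The hand stalled there against about 12 N.
- **Hold:** the hand felt about 4 to 5 N from the leg along its travel.
- **Bystanders:** the five show no change in the top picture.

**Checks that disagreed**
- At the 147 mm stage the remaining gap to the pointer read 8 mm from the top camera and 12 to 14 mm from the wrist camera. This depended on the pointer's assumed height, and the three-view fit (pointer at about 65 mm) settled it.
- The last gong-face reading, at y −0.086, was wrong because the black pickup head fell into that window. The boss reading (0.519, −0.103) was unchanged from before the press.
- My first wrist orientation behind the plate drove two joints to their limits, so I turned the hand back 90° before going down.

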